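# Open the dust extractor's guard for a filter change

### The job

I want to get at the filter in the bench dust extractor. First take the wooden figure off the wire guard and stand it upright on the free bench; then, before you touch the slide bolt, give the guard's ball knob a light upward tug to learn whether the bolt still catches it, and if it is caught ease off and draw the bolt back by its stud. Swing the guard at least half-way (45 degrees) open and finish still holding it up by the ball knob, leaving the bowl, bottle and tin where they are.

Things in the scene. Friction and masses are not known exactly. Their poses are not given: they have to be found in the camera images.
- extractor: bench dust extractor, fixed: low black housing 290 mm deep (its x), 300 mm wide (its y), 90 mm high, filter recess on top under a hinged wire guard. Origin: centre of its underside, on the bench; z up, x from its front (nearest the robot) to its hinge side, hose stub behind. The front 50 mm of its top is a deck that carries the slide bolt
- guard (a joint): hinge angle (rad) of the wire guard: black frame 218 by 280 by 20 mm with steel wires, tops of wires 108 mm and of front rail 112 mm above the bench, 0.5 kg. 0 lying shut, grows as the front edge swings up and back, stop at 1.4. Falls shut when let go. When caught it lifts only 1 to 2 mm at the front (under 0.02 rad)
- guard_hinge (a point): middle of the guard's hinge line, which runs along the extractor's y axis, 125 mm behind the extractor's origin and 92 mm above the bench
- guard_knob (a point): bright metal ball knob, 30 mm diameter, on a 12 mm stem on the guard's front rail. Origin: centre of the ball, 35 mm above the rail. With the guard shut: 147 mm above the bench and, in the extractor's axes, 203 mm in front of (-x), 45 mm to +y of and 55 mm above the middle of the hinge line. Moves and turns with the guard. Lifting the free guard takes 3 to 4 N here
- bolt (a joint): how far the slide bolt is drawn towards the robot's side (extractor's -x), m: 0 fully thrown, stop at 0.022; starts crept back to 0.004 to 0.008. Its nose enters a slot in the guard's front rail; whether it still reaches the hidden strike plate inside cannot be seen, a tug tells. Drawn to 0.016 or more it is clear. Stays where left; friction about 2 N, more under pull; a tug of 10 N does no harm
- bolt_stud (a point): upright steel stud of the bolt, 12 mm diameter, on the deck 75 mm to the extractor's -y of its middle; origin: on its axis 129 mm above the bench, 6 mm below its top (135 mm); its free part starts 101 mm above the bench, low guide straps (up to 105 mm) stand before and behind it. It moves with the bolt
- figure: turned wooden figure, 127 mm tall, 0.1 kg: cone with a base of 58 mm diameter narrowing to an 18 mm neck at 100 mm, round head of 31 mm diameter from 105 to 117 mm, a thin dark brim of 33 mm diameter at 120 mm. Origin: centre of its underside, z up. It starts standing on the guard's wires
- bowl: round wooden bowl with sanding bits, 132 mm diameter, 45 mm high; origin: centre of its underside; stands on the bench. Leave it alone
- bottle: small amber bottle with a white cap, 44 mm diameter, 88 mm high; origin: centre of its underside. Leave it alone
- tin: ribbed tin can, 76 mm diameter, 108 mm high, full of hand tools that rise to 175 mm; origin: centre of its underside. Leave it alone
Things that resemble listed ones, but are neither listed nor needed, are in the scene too. Leave any red look-alike of the figure alone.

How it is judged:
On the way, in this order (a step that is already met when the one before it is completed fails the run):
1. the figure stands upright on the bench, let go, with the guard still shut (height (world z) of figure below 0.012 m and angle between figure's own z axis and vertical below 0.12 rad and linear speed of figure below 0.05 m/s and contact force between each of the fingers, the arm and figure below 0.1 N and value of joint guard below 0.02 rad), for 0.2 s.
2. with the bolt as it was found, the guard has been tugged: it either came up freely or pulled against the bolt with 1.5 N or more (value of joint bolt below 0.011 m and (value of joint guard above 0.03 rad or contact force between bolt and guard above 1.5 N)), for 0.05 s.
At the end, for the whole second after the job is handed in: the guard is at rest at least 0.72 rad (about 41 degrees) open with the fingers holding its ball knob (grasp point within 40 mm of the ball) and no loose thing propping it; the figure stands upright (within 0.12 rad) on the bench, untouched; bowl, bottle and tin within 30 mm of where they stood (value of joint guard above 0.72 rad and velocity of joint guard between -0.1 and 0.1 rad/s and contact force between the fingers and guard above 0.5 N and distance between the grasp point and guard_knob below 0.04 m and height (world z) of figure below 0.012 m and angle between figure's own z axis and vertical below 0.12 rad and linear speed of figure below 0.05 m/s and contact force between each of the fingers, the arm and figure below 0.1 N and contact force between each of figure, bowl, bottle, tin and guard below 0.1 N and distance of each of bowl, bottle, tin from where it was at the start of the episode below 0.03 m); the arm keeps its last pose, push and grip.
It fails at once if the bowl, bottle or tin is moved by more than 30 mm (distance of any of bowl, bottle, tin from where it was at the start of the episode above 0.03 m).
It fails at once if the figure is tipped over (more than 0.9 rad) (angle between figure's own z axis and vertical above 0.9 rad).
It fails at once if the guard is wrenched against the bolt with more than 40 N (contact force between bolt and guard above 40 N).
It also fails if it takes over 70 s, if anything falls off the work surface, if the arm or the gripper's body presses on something with over 40 N, if the wrist force passes 120 N, or if a joint passes its speed limit or range.

### The arm

A 7-joint arm with a two-finger parallel gripper is mounted at the origin on the work surface. World frame = base frame: x ahead of the robot, y to its left, z up, the work surface at z = 0. Lengths are in m, angles in rad, forces in N, time in s.
With the tool pointing down it reaches from about 0.425 to 0.825 m from the base axis. Payload 3.6 kg.
Tool frame: the origin (TCP) lies on the centre line of the jaws, within the pads' length; the fingertips stand 19 mm ahead of it and the grasp point (between the pads) is the TCP; z points along the fingers, y is the line along which they close (so a half turn about z gives the same grasp; the last joint's range is limited). The gripper opens to 93 mm and grips with 3 to 60 N. Pads are 15 mm wide; open, the fingers measure 128 mm over their backs; the gripper's body (75 mm by 188 mm) begins 65 mm behind the grasp point.
Start: joints at [-1.133, 0.615, -0.013, 1.423, 0.008, 1.103, -0.04], TCP at [0.291, 0.581, 0.238] pointing down, gripper open.
Joint ranges: [-3.12, 3.12], [-0.3, 2.06], [-1.34, 1.32], [0.26, 2.42], [-1.36, 4.5], [0.01, 1.98], [-2.84, 2.84]. Speed limits (rad/s): [2.79, 2.79, 3.14, 3.14, 3.14, 3.14, 3.14].

### API

Orientations are given as a rotation vector (axis times angle).
In Python, from cell import bot gives the robot as it stands.
- The arm moves only by the tool jog_arm, never from a script. Its argument "series" is one flat list of numbers, 7 for each row, row after row: the turn, a rotation vector about the world's x, y, z in degrees, then the shift along the world's x, y, z in cm, then the opening, from -1 (shut) to 1 (fully open), so that 0 is half open. A call has 1 to 20 rows; each row is the pose to reach, as a shift and turn from the pose commanded when the call began; what a row does not reach only later rows make up. A row lasts 1/12 s, in which the tool goes at most 41.7 mm and 7.16 degrees, less where a joint would pass 70% of its speed; a pose out of reach is approached as far as the arm can. A call with a gripper value outside its range is refused whole. The fingers move at their own pace and stop on an object; "newtons" is the grip in N (left out, the last holds). Time passes only in rows, so rows that repeat a pose let the fingers close. It gives the time, the measured TCP pose, the force, the opening and the grip force at its end, in the units of the state.
- bot.get_state(): the state, without advancing time (a new reading comes with each control period).
- bot.get_image(name): name is "scene" or "top"; returns (picture, depth): 384x512x3 uint8, red, green, blue; 384x512 float32, m along the optical axis (not along the pixel's ray), 0 where there is no reading.
- bot.get_calibration(name): a dict with "fx", "fy", "cx", "cy" (pixels), "camera_from_world" (4x4, takes a point from world to camera coordinates). Camera axes: x right, y up, looking along -z (the intrinsics and any distortion apply to the point x, -y, -z); pixel columns grow to the right and rows downward; lengths in m; the calibration is good to about 2 mm. A picture is of the moment at which its call begins. get_calibration takes no time and is no camera call.
- bot.sign_off(): hands the job in; it is judged then, once.
Trained networks look in the newest picture that a camera, given by its name, has taken for a name from the list of things; names that differ only in an ending like _2 or _b are one class to them, and where a whole thing is asked for, a point or a joint stands for the part that bears it (a point fixed in the world has none). Each returns a list of dicts, best first, with "conf" (0 to 1); they miss things now and then, are a little off and sometimes report something else, mostly with a low value. They report only what shows in the picture. A call takes as long as a camera call. They do not tell look-alikes from the thing itself.
- bot.regions_of(camera, query): "region" (384x512 bool, what is visible of it) and "extent" ([left, top, right, bottom] in pixels, round what is visible of it).
The state is a dict: "time": time; "joint_pos": joint angles; "joint_velocities": joint speeds; "joint_efforts": joint torques, N m; "tcp_pos": TCP position; "eef_rot": TCP orientation; "wrist_force": force on the tool from outside, world axes, zero at the start; "ft_torque": the same for the moment, N m; "opening": finger opening in m; "grasp_force": force on a finger pad.
Only numpy, scipy, OpenCV 4.12 (cv2) and the standard library are available. Lean on these libraries where they do the work, as an engineer would, in place of code of your own. Each camera call takes 0.05 s, during which the arm holds its last target. There are 200 camera calls.

## Working session

There is one attempt and no reset: what is moved stays moved. The work goes in short steps, Python scripts to look and compute and a tool call to move; the robot and the scene stay as the last step left them, time stands still between calls to the robot, and variables do not carry over. Pictures are saved under pics/ and viewed, at most 10 in all, crops included, and the job is handed in when it is done.

Besides the shell and the picture viewer there is one more tool, called after "Emit:" as a command line: name --argument value ..., lists and objects as JSON in quotes. jog_arm: Moves the arm, as the interface text tells. Its arguments: {"type":"object","properties":{"series":{"type":"array"},"newtons":{"type":"number"}},"required":["series"]}

```bash
mkdir -p pics
cat > h.py <<'E'
import numpy as np, cv2
from cell import bot
def cloud(name,d):
    c=bot.get_calibration(name); v,u=np.mgrid[0:384,0:512]
    P=np.stack([(u-c['cx'])/c['fx']*d,-(v-c['cy'])/c['fy']*d,-d],-1)
    T=np.linalg.inv(c['camera_from_world']); W=P@T[:3,:3].T+T[:3,3]
    W[d<=0]=np.nan; return W
def save(p,f): cv2.imwrite('pics/'+f,p[:,:,::-1])
E
python3 - <<'E'
from h import *
ims=[]
for n in('scene','top'):
    p,d=bot.get_image(n); ims.append(p); W=cloud(n,d); np.save(n+'.npy',W)
    k=bot.get_calibration(n); print(n,{a:k[a] for a in k if a!='camera_from_world'},np.linalg.inv(k['camera_from_world'])[:3,3])
    for q in('figure','guard_knob','bolt_stud','bowl','bottle','tin','extractor','guard'):
        for r in bot.regions_of(n,q)[:3]:
            m=r['region']&np.isfinite(W[...,2]); 
            print(q,round(r['conf'],2),np.round(r['extent']),np.round(np.median(W[m],0),3),np.round(np.percentile(W[m],[2],0),3),np.round(np.percentile(W[m],[98],0),3))
    save(p,n+'0.png')
print(bot.get_state())
E
```

```text
scene {'fx': 413.5705005188561, 'fy': 413.5705005188561, 'cx': 256.3802549335332, 'cy': 191.58243708771357} [1.33585186 0.22999486 1.26262201]
figure 0.77 [170. 185. 192. 210.] [ 0.685 -0.237  0.061] [[ 0.663 -0.26   0.007]] [[ 0.699 -0.218  0.129]]
figure 0.57 [230. 174. 245. 207.] [ 0.673 -0.031  0.168] [[ 0.651 -0.056  0.114]] [[ 0.685 -0.011  0.237]]
guard_knob 0.86 [202. 166. 292. 237.] [0.668 0.025 0.112] [[ 0.53  -0.141  0.07 ]] [[0.77  0.147 0.153]]
bolt_stud 0.65 [202. 163. 297. 258.] [0.678 0.018 0.091] [[ 0.492 -0.144  0.028]] [[0.803 0.154 0.118]]
bolt_stud 0.36 [230. 161. 232. 172.] [ 0.538 -0.096  0.115] [[ 0.532 -0.099  0.101]] [[ 0.541 -0.093  0.137]]
bowl 0.9 [119. 168. 155. 199.] [ 0.638 -0.437  0.023] [[ 0.589 -0.493  0.003]] [[ 0.708 -0.367  0.049]]
bowl 0.41 [204. 166. 295. 232.] [0.645 0.03  0.113] [[ 0.528 -0.139  0.073]] [[0.771 0.148 0.153]]
bottle 0.67 [352. 230. 369. 249.] [0.671 0.38  0.069] [[0.644 0.362 0.01 ]] [[0.68  0.4   0.094]]
tin 0.85 [360. 175. 394. 215.] [0.508 0.4   0.101] [[0.453 0.367 0.007]] [[0.525 0.438 0.163]]
extractor 0.58 [203. 158. 29
[... 1295 characters left out ...]
44,  0.61486285, -0.0126188 ,  1.42332779,  0.008079  ,
        1.10337091, -0.04037468]), 'joint_velocities': array([-1.75608984e-03, -5.12172495e-04, -6.87979743e-04, -1.60596123e-03,
       -5.37994932e-04,  3.15321512e-05, -6.50792094e-04]), 'joint_efforts': array([-2.86538170e-04, -4.58809304e+01,  2.08984218e-01, -1.66034263e+01,
       -6.10402739e-02,  1.31537573e-02,  4.55043585e-05]), 'tcp_pos': array([0.29073596, 0.58137018, 0.23768829]), 'eef_rot': array([-7.21869357e-01, -3.05748229e+00, -1.46255913e-04]), 'wrist_force': array([-0.3148553 ,  0.73067153, -0.92068527]), 'ft_torque': array([-0.01660599,  0.00744648,  0.02562637]), 'grasp_force': 0.0, 'opening': 0.09305431623282463}
```

View pics/scene0.png

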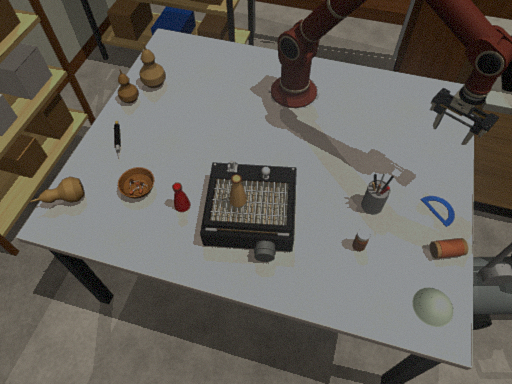

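View pics/top0.png

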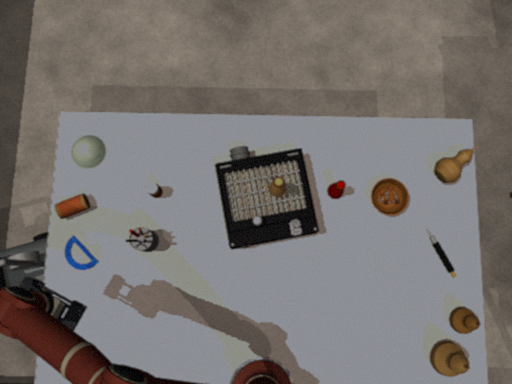

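The scene picture shows the figure on the guard at (237,190), the ball knob at (265,171), the stud at (232,167), and the red look-alike at (181,196). In the top picture they sit at (277,186), (257,221), (295,227) and (336,189), and the extractor is turned slightly.

Run:
```python
from h import *
from scipy.optimize import least_squares
A=np.concatenate([np.load(n+'.npy').reshape(-1,3) for n in('scene','top')]); A=A[np.isfinite(A).all(1)]
for n in('scene','top'):
    W=np.load(n+'.npy').reshape(-1,3); W=W[np.isfinite(W).all(1)]
    B=W[(abs(W[:,0]-.64)<.25)&(abs(W[:,1])<.18)&(W[:,2]>.07)&(W[:,2]<.125)]
    (c,s,a)=cv2.minAreaRect((B[:,:2]*1000).astype(np.float32)); print(n,'rect',c,s,a,len(B))
    # sphere fits
    def near(x,y,r,z0,z1): return W[(np.hypot(W[:,0]-x,W[:,1]-y)<r)&(W[:,2]>z0)&(W[:,2]<z1)]
    for nm,x,y,r,z0,z1 in(('fighead',.66,-.03,.04,.21,.245),('figlow',.66,-.03,.04,.13,.2),('knob',.57,.03,.04,.125,.165),('stud',.535,-.1,.03,.112,.145)):
        Q=near(x,y,r,z0,z1); print(nm,len(Q),Q.mean(0).round(4) if len(Q) else'',Q.min(0).round(3) if len(Q) else'',Q.max(0).round(3) if len(Q) else'')
        if nm=='knob' and len(Q)>4:
            s=least_squares(lambda p:np.r_[np.linalg.norm(Q-np.r_[p,.147],axis=1)-.015],Q.mean(0)[:2]);print('  sph',s.x,s.cost)
        if nm=='figlow':
            s=least_squares(lambda p:np.hypot(Q[:,0]-p[0],Q[:,1]-p[1])-(.029-.02*(Q[:,2]-.108)/.1),[.66,-.035],loss='soft_l1',f_scale=.003);print('  cone',s.x,s.cost)
        if nm=='stud':
            s=least_squares(lambda p:np.hypot(Q[:,0]-p[0],Q[:,1]-p[1])-.006,[.53,-.1],loss='soft_l1',f_scale=.003);print('  cyl',s.x,s.cost)
```

```text
scene rect (655.6143188476562, 3.3489990234375) (338.02117919921875, 300.7188415527344) 11.488478660583496 6304
fighead 103 [ 0.6618 -0.0351  0.2305] [ 0.642 -0.053  0.21 ] [ 0.675 -0.02   0.242]
figlow 235 [ 0.6721 -0.0308  0.1633] [ 0.646 -0.057  0.13 ] [ 0.687 -0.009  0.2  ]
  cone [ 0.66122708 -0.03516407] 0.00044781430900643214
knob 66 [0.5533 0.0283 0.155 ] [0.539 0.013 0.126] [0.564 0.041 0.165]
  sph [0.54902611 0.02727735] 0.0002486907738400473
stud 32 [ 0.5429 -0.0975  0.1237] [ 0.531 -0.113  0.112] [ 0.564 -0.085  0.142]
  cyl [ 0.54371885 -0.09693061] 0.000360767449256354
top rect (657.3787231445312, -0.82891845703125) (335.9078674316406, 300.4974670410156) 11.60255241394043 6901
fighead 92 [ 0.6598 -0.04    0.2329] [ 0.645 -0.056  0.22 ] [ 0.677 -0.025  0.242]
figlow 144 [ 0.6481 -0.038   0.165 ] [ 0.634 -0.064  0.132] [ 0.673 -0.015  0.2  ]
  cone [ 0.65710359 -0.03967542] 0.000290514096249356
knob 64 [0.5493 0.0226 0.157 ] [0.536 0.009 0.146] [0.563 0.037 0.164]
  sph [0.55039095 0.0236426 ] 0.00015700263384833393
stud 21 [ 0.5441 -0.0985  0.1288] [ 0.531 -0.107  0.113] [ 0.562 -0.082  0.143]
  cyl [ 0.54324636 -0.09890759] 0.000313339161439115
```

Emit:
jog_arm --series '[0,0,0,0,0,4,1,13,0,0,0,0,0,1]'

```text
time: 1.07
tcp_pos: [0.2924, 0.5926, 0.2622]
eef_rot: [-0.707, -3.036, -0.176]
wrist_force: [1.4, 4.4, 3.7]
opening: 0.0929
grasp_force: 0.0
```

Emit:
jog_arm --series '[0,0,0,0,0,0,1,0,0,0,0,0,0,1,0,0,0,0,0,0,1]'

```text
time: 1.32
tcp_pos: [0.291, 0.5827, 0.2489]
eef_rot: [-0.713, -3.034, -0.135]
wrist_force: [0.1, 0.8, -0.3]
opening: 0.0931
grasp_force: 0.0
```

```bash
cat >> h.py <<'E'
from scipy.spatial.transform import Rotation as Ro
def turn(yaw_deg, tilt_deg=0, about=101.5):
    "rotvec deg from the present pose to tool straight down with closing line at yaw_deg"
    s=bot.get_state(); a=np.radians(yaw_deg); y=np.array([np.cos(a),np.sin(a),0]); z=np.array([0,0,-1.])
    G=Ro.from_matrix(np.stack([np.cross(y,z),y,z],1)); b=np.radians(about)
    G=Ro.from_rotvec(np.radians(tilt_deg)*np.array([np.cos(b),np.sin(b),0]))*G
    return np.degrees((G*Ro.from_rotvec(s['eef_rot']).inv()).as_rotvec()),s['tcp_pos']
E
python3 -c "
from h import *
t,p=turn(101.5);print(t,p,np.array([.659,-.037,.30])-p)
p,d=bot.get_image('scene')"
```

```text
[-4.88561554 -1.79795299 37.94324907] [0.29096074 0.58267416 0.24886125] [ 0.36803926 -0.61967416  0.05113875]
```

That second row contained an unintended x tilt. Correcting it as part of the transfer.

Emit:
jog_arm --series '[-4.9,-1.8,38,10,-10,5.1,1,-4.9,-1.8,38,36.8,-62,5.1,1,-4.9,-1.8,38,36.8,-62,5.1,1,-4.9,-1.8,38,36.8,-62,5.1,1,-4.9,-1.8,38,36.8,-62,5.1,1,-4.9,-1.8,38,36.8,-62,5.1,1,-4.9,-1.8,38,36.8,-62,5.1,1,-4.9,-1.8,38,36.8,-62,5.1,1,-4.9,-1.8,38,36.8,-62,5.1,1,-4.9,-1.8,38,36.8,-62,5.1,1,-4.9,-1.8,38,36.8,-62,5.1,1,-4.9,-1.8,38,36.8,-62,5.1,1,-4.9,-1.8,38,36.8,-62,5.1,1,-4.9,-1.8,38,36.8,-62,5.1,1,-4.9,-1.8,38,36.8,-62,5.1,1,-4.9,-1.8,38,36.8,-62,5.1,1,-4.9,-1.8,38,36.8,-62,5.1,1,-4.9,-1.8,38,36.8,-62,5.1,1,-4.9,-1.8,38,36.8,-62,5.1,1,-4.9,-1.8,38,36.8,-62,5.1,1]'

```text
time: 3.03
tcp_pos: [0.6602, -0.0385, 0.2996]
eef_rot: [-0.313, 3.125, 0.001]
wrist_force: [-0.3, 0.4, -0.5]
opening: 0.0929
grasp_force: 0.0
```

Run:
```python
from h import *
t,p=turn(101.5);print(t,p,np.array([.659,-.037,.218])-p)
i,d=bot.get_image('scene'); save(cv2.resize(i[130:270,150:330],None,fx=4,fy=4),'a.png')
```

```text
[-0.03147492  0.05210134  0.05732808] [ 0.6601542  -0.03851543  0.2996194 ] [-0.0011542   0.00151543 -0.0816194 ]
```

View pics/a.png

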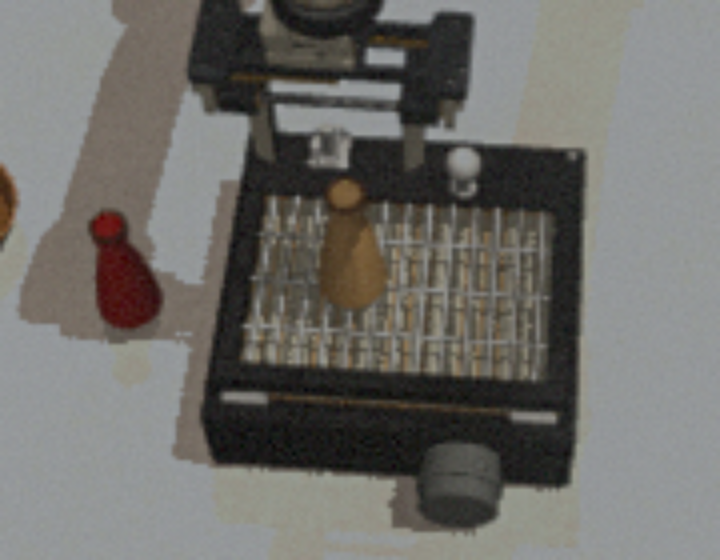

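The crop shows the open fingers at (265,130) and (412,140), straddling the figure's head at (345,192) from above, so they line up.

Emit:
jog_arm --series '[0,0,0,-0.1,0.1,-3,1,0,0,0,-0.1,0.1,-6,1,0,0,0,-0.1,0.1,-8.3,1,0,0,0,-0.1,0.1,-8.3,1,0,0,0,-0.1,0.1,-8.3,-0.7,0,0,0,-0.1,0.1,-8.3,-0.7,0,0,0,-0.1,0.1,-8.3,-0.7,0,0,0,-0.1,0.1,-8.3,-0.7,0,0,0,-0.1,0.1,-8.3,-0.7,0,0,0,-0.1,0.1,-8.3,-0.7,0,0,0,-0.1,0.1,-8.3,-0.7,0,0,0,-0.1,0.1,-8.3,-0.7]' --newtons 10

```text
time: 4.08
tcp_pos: [0.6579, -0.037, 0.2165]
eef_rot: [-0.316, 3.126, 0.0]
wrist_force: [-0.0, 0.2, -0.2]
opening: 0.0439
grasp_force: 0.0
```

Emit:
jog_arm --series '[0,0,0,0,0,0,-0.7,0,0,0,0,0,0,-0.7,0,0,0,0,0,0,-0.7,0,0,0,0,0,0,-0.7,0,0,0,0,0,0,-0.7,0,0,0,0,0,1,-0.7,0,0,0,0,0,3,-0.7,0,0,0,0,0,5,-0.7,0,0,0,0,0,5,-0.7,0,0,0,0,0,5,-0.7]'

```text
time: 4.92
tcp_pos: [0.6584, -0.0368, 0.2676]
eef_rot: [-0.316, 3.123, -0.0]
wrist_force: [-1.3, 0.5, -1.5]
opening: 0.0297
grasp_force: 10.0
```

Run:
```python
from h import *
t,p=turn(101.5);print(t,p,np.array([.48,-.29,.115])-p, bot.get_state()['opening'])
i,d=bot.get_image('scene'); save(cv2.resize(i[130:270,150:330],None,fx=4,fy=4),'b.png')
```

```text
[-0.01455026  0.15694101 -0.06081002] [ 0.65841671 -0.03675945  0.2675517 ] [-0.17841671 -0.25324055 -0.1525517 ] 0.02970740131060881
```

View pics/b.png

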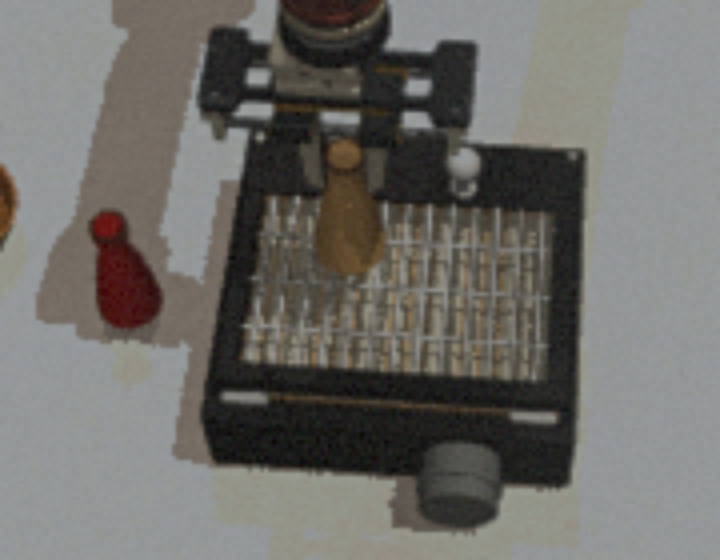

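The figure hangs upright in the fingers at (345,200), about 5 cm above the guard. Next I'll carry it to free bench at about (0.48, -0.29).

Emit:
jog_arm --series '[0,0,0,-0.5,-1,1,-0.7,0,0,0,-1.5,-2.5,1,-0.7,0,0,0,-3,-4.5,1,-0.7,0,0,0,-4.8,-7,1,-0.7,0,0,0,-6.6,-9.5,1,-0.7,0,0,0,-8.4,-12,1,-0.7,0,0,0,-10.2,-14.5,1,-0.7,0,0,0,-12,-17,1,-0.7,0,0,0,-13.8,-19.5,1,-0.7,0,0,0,-15.5,-22,1,-0.7,0,0,0,-16.8,-24,0.5,-0.7,0,0,0,-17.6,-25,-1,-0.7,0,0,0,-17.8,-25.3,-3,-0.7,0,0,0,-17.8,-25.3,-5.5,-0.7,0,0,0,-17.8,-25.3,-8,-0.7,0,0,0,-17.8,-25.3,-10.5,-0.7,0,0,0,-17.8,-25.3,-12.5,-0.7,0,0,0,-17.8,-25.3,-13.8,-0.7,0,0,0,-17.8,-25.3,-14.5,-0.7,0,0,0,-17.8,-25.3,-14.5,-0.7]'

```text
time: 6.63
tcp_pos: [0.4781, -0.2898, 0.1195]
eef_rot: [0.315, -3.122, -0.004]
wrist_force: [-0.9, 0.0, 0.1]
opening: 0.0304
grasp_force: 10.0
```

Run:
```python
from h import *
t,p=turn(101.5);print(t,p, bot.get_state()['wrist_force'])
i,d=bot.get_image('scene'); W=cloud('scene',d)
m=(np.hypot(W[...,0]-p[0],W[...,1]-p[1])<.04)&(W[...,2]<.1)&(W[...,2]>-.02)
r=[r for r in bot.regions_of('scene','figure')]
for x in r:
    q=x['region']&np.isfinite(W[...,2]); print(x['conf'],x['extent'],np.median(W[q],0),np.percentile(W[q][:,2],[1,5,95]))
    Q=W[q]
    for a in np.arange(0,.12,.02):
        s=Q[(Q[:,2]>a)&(Q[:,2]<a+.02)]; print(a,len(s),s.mean(0).round(3) if len(s) else '')
```

```text
[-0.11992341 -0.24972424 -0.0141172 ] [ 0.47807241 -0.28979946  0.11947772] [-0.90028243  0.00501949  0.06417048]
0.77 [179.8, 133.4, 196.8, 165.8] [ 0.49107235 -0.28005092  0.07169648] [0.0157909  0.02236231 0.13931491]
0.0 12 [ 0.498 -0.277  0.017]
0.02 47 [ 0.497 -0.277  0.031]
0.04 57 [ 0.493 -0.278  0.049]
0.06 55 [ 0.491 -0.28   0.07 ]
0.08 47 [ 0.489 -0.283  0.09 ]
0.1 19 [ 0.487 -0.283  0.108]
0.54 [172.2, 185.5, 190.2, 211.2] [ 0.68433413 -0.23564661  0.05821322] [-0.00033146  0.00440994  0.12647544]
0.0 61 [ 0.684 -0.239  0.01 ]
0.02 59 [ 0.687 -0.233  0.03 ]
0.04 63 [ 0.686 -0.235  0.05 ]
0.06 58 [ 0.682 -0.239  0.07 ]
0.08 40 [ 0.68  -0.239  0.088]
0.1 17 [ 0.681 -0.238  0.112]
```

Emit:
jog_arm --series '[0,0,0,0,0,-0.4,-0.7,0,0,0,0,0,-0.8,-0.7,0,0,0,0,0,-1.1,-0.7,0,0,0,0,0,-1.1,-0.7,0,0,0,0,0,-1.1,-0.7]'

```text
time: 7.15
tcp_pos: [0.4798, -0.2899, 0.1103]
eef_rot: [0.316, -3.125, -0.0]
wrist_force: [-0.7, -0.9, -0.8]
opening: 0.0299
grasp_force: 10.0
```

Emit:
jog_arm --series '[0,0,0,0,0,-0.15,-0.7,0,0,0,0,0,-0.2,-0.7,0,0,0,0,0,-0.2,-0.7,0,0,0,0,0,-0.2,0.2,0,0,0,0,0,-0.2,0.2,0,0,0,0,0,-0.2,0.2,0,0,0,0,0,-0.2,0.2,0,0,0,0,0,-0.2,0.2]'

```text
time: 7.82
tcp_pos: [0.4799, -0.29, 0.1084]
eef_rot: [-0.316, 3.126, -0.0]
wrist_force: [-0.1, -0.1, 0.6]
opening: 0.0549
grasp_force: 0.0
```

Emit:
jog_arm --series '[0,0,0,0,0,2,0.3,0,0,0,0,0,5,0.3,0,0,0,0,0,9,0.3,0,0,0,0,0,13,0.3,0,0,0,1,4,13,0.3,0,0,0,2,8,13,0.3,0,0,0,3,12,13,0.3,0,0,0,4,16,13,0.3,0,0,0,5,20,13,0.3,0,0,0,6,24,13,0.3,0,0,0,7,28,12,0.3,0,0,0,7,31.5,11,0.3,0,0,0,7,31.5,10,0.3,0,0,0,7,31.5,10,0.3]'

```text
time: 8.98
tcp_pos: [0.5483, 0.0281, 0.2064]
eef_rot: [0.326, -3.12, -0.002]
wrist_force: [-0.4, -1.4, 0.8]
opening: 0.0605
grasp_force: 0.0
```

Run:
```python
from h import *
t,p=turn(101.5);print(t,p)
i,d=bot.get_image('scene'); W=cloud('scene',d)
for x in bot.regions_of('scene','figure'):
    Q=W[x['region']&np.isfinite(W[...,2])]; print(x['conf'],[ (Q[abs(Q[:,2]-a)<.015]).mean(0).round(3) for a in (.02,.06,.1)],Q[:,2].max())
save(cv2.resize(i[100:250,150:340],None,fx=4,fy=4),'c.png')
```

```text
[-0.04983408 -0.2583261  -0.4189278 ] [0.54829044 0.02814535 0.20640978]
0.85 [array([ 0.496, -0.279,  0.019]), array([ 0.492, -0.281,  0.059]), array([ 0.488, -0.283,  0.098])] 0.13192423408073606
0.74 [array([ 0.685, -0.233,  0.021]), array([ 0.683, -0.235,  0.06 ]), array([ 0.68 , -0.239,  0.097])] 0.13320868960439713
```

View pics/c.png

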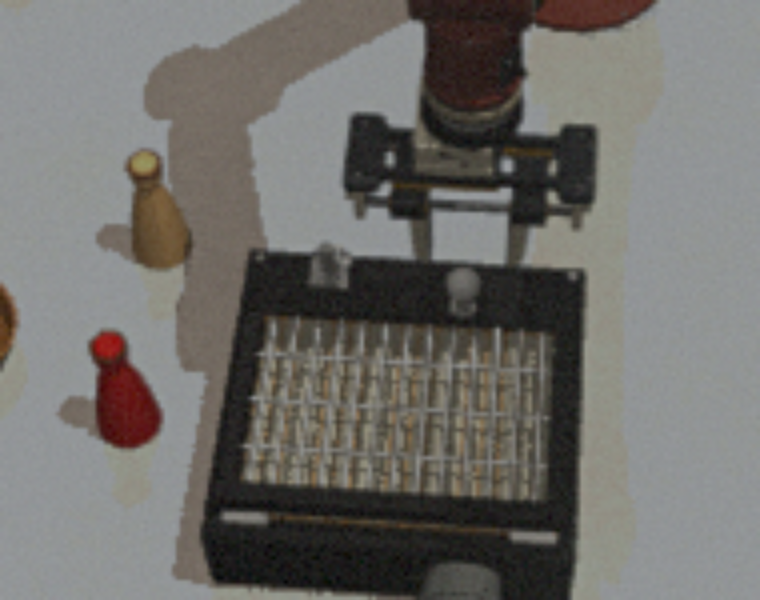

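The figure stands upright on the bench at (160,210) in the crop. The open fingers at (425,235) and (517,235) straddle the knob at (463,290). Going down onto the knob.

Emit:
jog_arm --series '[0,0,0,0,0,-2,0.3,0,0,0,0,0,-4,0.3,0,0,0,0,0,-6,0.3,0,0,0,0,0,-6,0.3,0,0,0,0,0,-6,-0.8,0,0,0,0,0,-6,-0.8,0,0,0,0,0,-6,-0.8,0,0,0,0,0,-6,-0.8,0,0,0,0,0,-6,-0.8,0,0,0,0,0,-6,-0.8,0,0,0,0,0,-6,-0.8,0,0,0,0,0,-6,-0.8,0,0,0,0,0,-6,-0.8]' --newtons 15

```text
time: 10.17
tcp_pos: [0.5503, 0.0252, 0.1491]
eef_rot: [-0.316, 3.124, 0.0]
wrist_force: [-0.8, -0.3, 5.6]
opening: 0.0286
grasp_force: 15.0
```

Emit:
jog_arm --series '[0,0,0,0,0,0.2,-0.8,0,0,0,0,0,0.4,-0.8,0,0,0,0,0,0.4,-0.8,0,0,0,0,0,0.4,-0.8]'

```text
time: 10.5
tcp_pos: [0.5507, 0.0252, 0.1509]
eef_rot: [-0.316, 3.124, 0.001]
wrist_force: [5.5, 1.2, -10.4]
opening: 0.0289
grasp_force: 15.0
```

The tug read about 10 N for a 2 mm rise, where a free guard would lift at 3 to 4 N, so the bolt has it caught. Easing off, releasing, and going over the stud.

Emit:
jog_arm --series '[0,0,0,0,0,-0.3,-0.8,0,0,0,0,0,-0.3,-0.8,0,0,0,0,0,-0.3,0.3,0,0,0,0,0,-0.3,0.3,0,0,0,0,0,-0.3,0.3,0,0,0,0,0,-0.3,0.3,0,0,0,0,0,-0.3,0.3,0,0,0,0,0,2,0.1,0,0,0,0,0,5,0,0,0,0,0,-4,5,0,0,0,0,-0.7,-8,5,0,0,0,0,-0.7,-12.3,5,0,0,0,0,-0.7,-12.3,3,0,0,0,0,-0.7,-12.3,3,0]'

```text
time: 11.67
tcp_pos: [0.5404, -0.1022, 0.1801]
eef_rot: [0.304, -3.121, 0.001]
wrist_force: [-0.4, 1.2, -0.9]
opening: 0.0463
grasp_force: 0.0
```

Run:
```python
from h import *
t,p=turn(101.5);print(t,p)
i,d=bot.get_image('scene'); save(cv2.resize(i[140:190,210:290],None,fx=8,fy=8),'d.png')
W=cloud('scene',d); Q=W[(np.hypot(W[...,0]-.54,W[...,1]+.098)<.03)&(W[...,2]<.14)&(W[...,2]>.115)]
print(len(Q),Q.round(3)[:30])
```

```text
[ 0.06835754 -0.31454322  0.37594994] [ 0.54036409 -0.10215246  0.18007752]
32 [[ 0.533 -0.103  0.136]
 [ 0.532 -0.099  0.137]
 [ 0.53  -0.097  0.135]
 [ 0.533 -0.099  0.132]
 [ 0.535 -0.095  0.137]
 [ 0.541 -0.1    0.137]
 [ 0.538 -0.098  0.134]
 [ 0.54  -0.093  0.138]
 [ 0.531 -0.093  0.127]
 [ 0.54  -0.101  0.13 ]
 [ 0.537 -0.098  0.126]
 [ 0.538 -0.094  0.129]
 [ 0.533 -0.092  0.124]
 [ 0.54  -0.101  0.123]
 [ 0.54  -0.097  0.125]
 [ 0.537 -0.095  0.122]
 [ 0.531 -0.094  0.115]
 [ 0.54  -0.098  0.119]
 [ 0.536 -0.096  0.115]
 [ 0.564 -0.112  0.117]
 [ 0.566 -0.1    0.117]
 [ 0.563 -0.094  0.115]
 [ 0.562 -0.091  0.116]
 [ 0.561 -0.084  0.116]
 [ 0.56  -0.081  0.117]
 [ 0.559 -0.077  0.116]
 [ 0.569 -0.103  0.115]
 [ 0.569 -0.099  0.115]
 [ 0.568 -0.092  0.117]
 [ 0.566 -0.086  0.116]]
```

View pics/d.png

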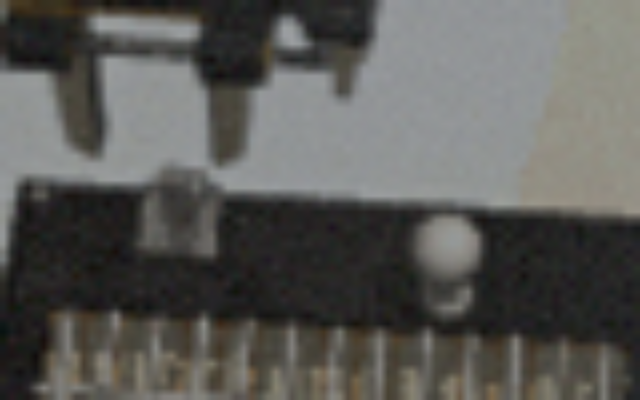

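The crop shows the stud at (183,190) between its guide straps, a little nearer the robot than my first fit. The fingers at (80,120) and (228,130) straddle it. Correcting x by -8 mm, then going down and gripping.

Emit:
jog_arm --series '[0,0,0,-0.8,0,0,0,0,0,0,-0.8,0,-2,0,0,0,0,-0.8,0,-4,0,0,0,0,-0.8,0,-5.1,0,0,0,0,-0.8,0,-5.1,0,0,0,0,-0.8,0,-5.1,-1,0,0,0,-0.8,0,-5.1,-1,0,0,0,-0.8,0,-5.1,-1,0,0,0,-0.8,0,-5.1,-1,0,0,0,-0.8,0,-5.1,-1,0,0,0,-0.8,0,-5.1,-1,0,0,0,-0.8,0,-5.1,-1]' --newtons 20

```text
time: 12.72
tcp_pos: [0.5357, -0.1002, 0.132]
eef_rot: [-0.313, 3.124, -0.005]
wrist_force: [1.5, -4.4, 1.0]
opening: 0.0113
grasp_force: 20.0
```

Emit:
jog_arm --series '[0,0,0,-0.4,-0.1,0,-1,0,0,0,-0.8,-0.15,0,-1,0,0,0,-1.2,-0.2,0,-1,0,0,0,-1.5,-0.3,0,-1,0,0,0,-1.5,-0.3,0,-1,0,0,0,-1.5,-0.3,0,-1]'

```text
time: 13.22
tcp_pos: [0.5208, -0.1033, 0.132]
eef_rot: [-0.313, 3.123, -0.005]
wrist_force: [1.2, -4.6, 0.7]
opening: 0.0112
grasp_force: 20.0
```

Emit:
jog_arm --series '[0,0,0,-0.2,-0.04,0,-1,0,0,0,-0.2,-0.04,0,-1,0,0,0,-0.2,-0.04,0,-1]'

```text
time: 13.47
tcp_pos: [0.5206, -0.1033, 0.132]
eef_rot: [-0.313, 3.119, -0.005]
wrist_force: [4.7, -4.4, -1.0]
opening: 0.0112
grasp_force: 20.0
```

The bolt is at its stop. Releasing and going back above the knob.

Emit:
jog_arm --series '[0,0,0,0.1,0,0,0,0,0,0,0.1,0,0,0,0,0,0,0.1,0,0,0,0,0,0,0.1,0,0,0,0,0,0,0.1,0,4,0.2,0,0,0,1,4,7,0.3,0,0,0,2,8,7,0.3,0,0,0,3.1,12.7,7,0.3,0,0,0,3.1,12.7,7,0.3,0,0,0,3.1,12.7,7,0.3]' --newtons 20

```text
time: 14.3
tcp_pos: [0.5487, 0.0326, 0.2013]
eef_rot: [-0.332, 3.124, 0.007]
wrist_force: [1.2, -0.7, 0.3]
opening: 0.0605
grasp_force: 0.0
```

Run:
```python
from h import *
i,d=bot.get_image('scene')
t,p=turn(101.5);print(t,p,np.array([.5503,.0252,.1465])-p)
W=cloud('scene',d); Q=W[(np.hypot(W[...,0]-.525,W[...,1]+.1)<.02)&(W[...,2]<.14)&(W[...,2]>.115)]
print(len(Q),Q.mean(0))
for x in bot.regions_of('scene','figure')[:1]:
    Q=W[x['region']&np.isfinite(W[...,2])]; print(Q.mean(0),Q[:,2].max())
```

```text
[-0.0703447  -0.0904621  -0.37500705] [0.54821225 0.02851553 0.20092354] [ 0.00208775 -0.00331553 -0.05442354]
19 [ 0.52169017 -0.10025462  0.12757563]
[ 0.68159526 -0.23732183  0.06565249] 0.1317163441075011
```

Emit:
jog_arm --series '[0,0,0,0.1,-0.2,-2,0.3,0,0,0,0.1,-0.2,-4,0.3,0,0,0,0.1,-0.2,-5.4,0.3,0,0,0,0.1,-0.2,-5.4,0.3,0,0,0,0.1,-0.2,-5.4,-0.8,0,0,0,0.1,-0.2,-5.4,-0.8,0,0,0,0.1,-0.2,-5.4,-0.8,0,0,0,0.1,-0.2,-5.4,-0.8,0,0,0,0.1,-0.2,-5.4,-0.8,0,0,0,0.1,-0.2,-5.4,-0.8,0,0,0,0.1,-0.2,-5.4,-0.8,0,0,0,0.1,-0.2,-5.4,-0.8,0,0,0,0.1,-0.2,-5.4,-0.8]' --newtons 25

```text
time: 15.48
tcp_pos: [0.55, 0.025, 0.148]
eef_rot: [-0.318, 3.125, 0.003]
wrist_force: [-1.3, 3.8, 5.9]
opening: 0.0287
grasp_force: 25.0
```

Run:
```python
from h import *
# knob path, shifts in cm from shut
e=np.array([np.cos(np.radians(11.5)),np.sin(np.radians(11.5))])
for th in np.arange(4,57,4):
    a=np.arctan2(55,203)+np.radians(th); r=21.03
    dx=20.3-r*np.cos(a); print(th,(dx*e).round(1),round(r*np.sin(a)-5.5,1))
```

```text
4 [0.4 0.1] 1.4
8 [0.9 0.2] 2.8
12 [1.6 0.3] 4.1
16 [2.3 0.5] 5.4
20 [3.  0.6] 6.6
24 [3.9 0.8] 7.8
28 [4.9 1. ] 8.9
32 [5.9 1.2] 9.9
36 [7.  1.4] 10.9
40 [8.1 1.7] 11.8
44 [9.3 1.9] 12.6
48 [10.6  2.2] 13.3
52 [11.9  2.4] 13.9
56 [13.2  2.7] 14.4
```

Emit:
jog_arm --series '[0,0,0,0.2,0,0.7,-0.8,0,0,0,0.4,0.1,1.4,-0.8,0,0,0,0.9,0.2,2.8,-0.8,0,0,0,0.9,0.2,2.8,-0.8]'

```text
time: 15.82
tcp_pos: [0.5596, 0.027, 0.1768]
eef_rot: [-0.318, 3.124, 0.002]
wrist_force: [0.5, 4.6, -4.2]
opening: 0.0286
grasp_force: 25.0
```

The guard is coming up freely at about 4 N. Following the arc to about 52°.

Emit:
jog_arm --series '[0,0,0,0.7,0.1,1.3,-0.8,0,0,0,1.4,0.3,2.6,-0.8,0,0,0,2.1,0.4,3.8,-0.8,0,0,0,3.0,0.6,5.0,-0.8,0,0,0,4.0,0.8,6.1,-0.8,0,0,0,5.0,1.0,7.1,-0.8,0,0,0,6.1,1.2,8.1,-0.8,0,0,0,7.2,1.5,9.0,-0.8,0,0,0,8.4,1.7,9.8,-0.8,0,0,0,9.7,2.0,10.5,-0.8,0,0,0,11.0,2.2,11.1,-0.8,0,0,0,11.0,2.2,11.1,-0.8,0,0,0,11.0,2.2,11.1,-0.8,0,0,0,11.0,2.2,11.1,-0.8,0,0,0,11.0,2.2,11.1,-0.8]'

```text
time: 17.07
tcp_pos: [0.6668, 0.0492, 0.2857]
eef_rot: [0.317, -3.121, -0.004]
wrist_force: [-3.7, 5.1, 0.6]
opening: 0.0291
grasp_force: 25.0
```

Run:
```python
from h import *
i,d=bot.get_image('scene'); save(cv2.resize(i[60:270,100:410],None,fx=2.5,fy=2.5),'e.png')
s=bot.get_state(); print(s['tcp_pos'],s['wrist_force'],s['opening'],s['grasp_force'],s['time'],abs(s['joint_velocities']).max())
```

```text
[0.66677243 0.04915475 0.28565096] [-2.68795663  4.96434487  1.64703979] 0.028491290938754667 25.000198781490326 17.1167 0.002374338600649095
```

View pics/e.png

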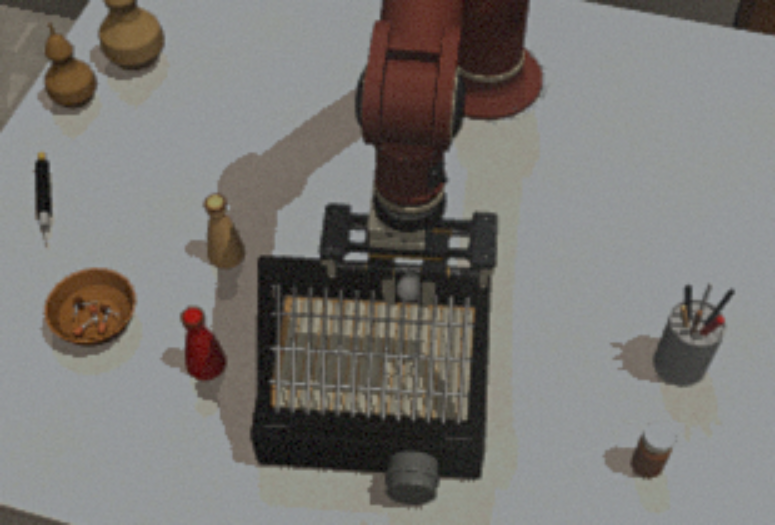

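The picture shows the guard swung up with the ball knob at (408,288) between the fingers. The figure stands upright at (224,232), and the bowl, bottle and tin have not moved. From the TCP, the guard is about 50° open and at rest.

```bash
python3 -c "
from cell import bot
print(bot.sign_off())"
```

```text
the job is handed in; nothing more can be done
None
```

The job is handed in: the figure stands upright on the bench, the tug showed the bolt still caught the guard, the bolt is drawn back to its stop, and the arm is holding the guard about 50° open by the ball knob, with the bowl, bottle and tin untouched (verdict not shown to me).

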